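# Dispense one roll of thread tape and nudge it aside

## Robot

A 6-joint arm with a two-finger parallel gripper is mounted at the origin on a cart in front of the work surface, level with it; the furniture and walls round the work are solid. World frame = base frame: x ahead of the robot, y to its left, z up, the work surface at z = 0. Lengths are in mm, angles in rad, forces in N, time in s.
With the tool pointing down it reaches from about 350 to 775 mm from the base axis. Payload 7.3 kg.
Tool frame: the origin (TCP) lies on the centre line of the jaws, within the pads' length; the fingertips stand 11 mm ahead of it and the grasp point (between the pads) lies 8 mm behind it; z points along the fingers, y is the line along which they close (so a half turn about z gives the same grasp; the last joint's range is limited). The gripper opens to 92 mm and grips with 3 to 60 N. Pads are 19 mm wide; open, the fingers measure 130 mm over their backs; the gripper's body (75 mm by 190 mm) begins 47 mm behind the grasp point.
Start: joints at [-0.146, 0.342, 1.524, -0, 1.275, -0.146], TCP at [525.018, 0.02, 237.741] pointing down, gripper open.
Joint ranges: [-2.53, 2.53], [-0.77, 2.02], [0.04, 2.7], [-1, 4.14], [0.28, 2.66], [-3.11, 3.11]. Speed limits (rad/s): [2.57, 2.57, 3.14, 3.14, 3.14, 3.14].

## Interface

Orientations are given as [roll, pitch, yaw] about the fixed x, y, z axes, in that order (R = Rz(yaw) Ry(pitch) Rx(roll)).
In Python, from plant import bot gives the robot as it stands.
- The arm moves only by the tool step_arm, never from a script. Its argument "deltas" is a list of rows, each a list of 5 numbers: the opening, from 0 (shut) to 1 (fully open), then the shift along the tool's x, y, z each as a share of 0.5 m, from -1 to 1, then the turn about the tool's z as a share of pi/2 rad, from -1 to 1. In form: [[claw, x, y, z, turn], ...]. A call has 1 to 8 rows; each row shifts and turns the commanded pose from where the row before left it, along the tool's axes as they then stand; what a row does not reach is not made up. A row lasts 1/10 s, in which the tool goes at most 50 mm and 8.59 degrees, less where a joint would pass 70% of its speed; a pose out of reach is approached as far as the arm can. A call with a number of a shift or a turn outside -1 to 1 is refused whole. A call with a gripper value outside its range is refused whole. The fingers move at their own pace and stop on an object; the grip force is fixed at half the most. Time passes only in rows, so rows that do not move let the fingers close. It gives the time, the measured TCP pose, the force, the opening and the grip force at its end, in the units of the state.
- bot.get_obs(): the state, without advancing time (a new reading comes with each control period).
- bot.capture(name): name is "scene" or "side" or "wrist"; returns (picture, depth): 480x640x3 uint8, red, green, blue; 480x640 float32, mm along the optical axis (not along the pixel's ray), 0 where there is no reading.
- bot.camera_params(name): a dict with "fov_y" (degrees; the focal length in pixels is half the picture's height over the tangent of half this angle, whatever the lens; pixels are square), "cx", "cy" (the principal point, pixels), "rvec" (rotation vector, rad) and "tvec" (3), from world to camera coordinates, as OpenCV has them. Camera axes: x right, y down, z forward; pixel columns grow to the right and rows downward; lengths in mm; the calibration is good to about 2 mm. A picture is of the moment at which its call begins: read the wrist's pose just before it. camera_params takes no time and is no camera call; for the wrist camera it gives the pose at the moment of the call.
- bot.close_job(): hands the job in; it is judged then, once.
The state is a dict: "time": time; "joint_positions": joint angles; "dq": joint speeds; "tau": joint torques, N m; "tool_pos": TCP position; "tcp_rot": TCP orientation; "contact_force": force on the tool from outside, world axes, zero at the start; "moment": the same for the moment, N m; "grip_width": finger opening in mm; "finger_force": force on a finger pad.
Only numpy, scipy, OpenCV 4.12 (cv2) and the standard library are available. Lean on these libraries where they do the work, as an engineer would, in place of code of your own. Each camera call takes 0.05 s, during which the arm holds its last target. There are 200 camera calls.

## Task

Press the red plunger of the tape dispenser all the way down once with your fingertips, so that exactly one roll of thread tape comes out, and let the plunger spring back up. Then push that roll along the bench, without gripping or lifting it, until it lies wholly on the green pad. The other rolls stay in the dispenser, and the brass elbow, the rubber bung and the grease pot stay where they are.

Things in the scene. Friction and masses are not known exactly. Their poses are not given: they have to be found in the camera images.
- dispenser: Tape dispenser fixed to the bench. Origin: on the bench under the centre of its clear, open-topped magazine (58 mm square outside, 52 mm inside, 48 mm tall, no floor: the rolls stand on the bench); +z up, the exit looks along its -x axis. Metal foot rails and feet reach from x = -29 to 119 mm and y = -45 to 45 mm, 7 mm high.
- exit (a point): Middle of the exit slot, at bench level, in the magazine's front face (29 mm in front of its centre); the slot is 16 mm high. A full press drives a flat blade that pushes the lowest roll straight out here, along the dispenser's -x, until the roll's centre is about 66 mm from the magazine's centre (more if pressed fast). As the plunger rises the blade goes back and the next roll drops.
- housing_top (a point): Centre of the top of the blue drive housing behind the magazine, 86 mm long along the dispenser's x, 58 mm wide, 56 mm tall; the red plunger stands on it, 75 mm behind the magazine's centre. Each further full press would push out a further roll.
- plunger_top (a point): Centre of the top face of the red plunger cap, a round cap 40 mm across and 13 mm thick; when up, its top is 107 mm above the bench.
- plunger (a joint): How far the plunger is pressed down, in m: 0 is up, 0.030 is fully down. A spring pushes it back up: about 3 N at the top and 9 N fully down, plus some 1 N of drag.
- roll_1: The lowest roll in the magazine, the one that comes out first: white roll of thread tape with a blue core, 49 mm in diameter, 12 mm thick, about 30 g, lying flat. Origin: centre of its underside; z along the roll's axis.
- roll_2: The second roll of the stack, lying on the first; same shape.
- roll_3: The top roll of the stack; same shape.
- green_pad: Round green pad, 94 mm in diameter and 1 mm thin, with a thin white line near its edge, stuck on the bench in front of and to one side of the dispenser; things slide onto it freely. Origin: its centre, at bench height.
- grey_pad: A like pad in grey on the other side; not used here. Origin: its centre.
- brass_elbow: Brass pipe elbow, 28 x 28 x 20 mm, loose, in front of the dispenser. Origin: centre of its underside.
- rubber_bung: Red-brown rubber bung, 32 mm wide and 28 mm tall, loose, to the right of the dispenser. Origin: centre of its underside.
- grease_pot: Small white pot with a green lid, 48 mm wide and 49 mm tall, loose, to the left of the dispenser. Origin: centre of its underside.
Not all that is in view belongs to the job. There is more than one size of the dispenser; the job needs the larger.

How it is judged:
By the outcome, as a careful person would: the job done as asked, in the order asked, and still so for the second after the job is handed in, with the robot touching nothing.
It also fails if it takes over 48 s, if anything falls off the work surface, if the arm or the gripper's body presses on something with over 40 N, if the wrist force passes 120 N, or if a joint passes its speed limit or range.

## Working session

There is one attempt and no reset: what is moved stays moved. The work goes in short steps, Python scripts to look and compute and a tool call to move; the robot and the scene stay as the last step left them, time stands still between calls to the robot, and variables do not carry over. Pictures are saved under pics/ and viewed, at most 10 in all, crops included, and the job is handed in when it is done.

Besides the shell and the picture viewer there is one more tool, called in YAML: its name, and indented under it one key for each argument. step_arm: Moves the arm, as the interface text tells. Shift numbers are shares of 0.5 m and turn numbers shares of pi/2 rad, none past 1 either way. Its arguments: {"type":"object","properties":{"deltas":{"type":"array","items":{"type":"array","items":{"type":"number","minimum":-1,"maximum":1}}}},"required":["deltas"]}

```bash
mkdir -p pics; cat > h.py <<'E'
import numpy as np, cv2
from plant import bot
def cam(n):
    p=bot.camera_params(n); f=240/np.tan(np.radians(p['fov_y']/2))
    R=cv2.Rodrigues(np.array(p['rvec'],float))[0]; t=np.array(p['tvec'],float).ravel()
    return f,p['cx'],p['cy'],R,t
def ray(n,u,v,z,c=None):
    f,cx,cy,R,t=c or cam(n); o=-R.T@t; d=R.T@np.array([(u-cx)/f,(v-cy)/f,1]); return o+d*(z-o[2])/d[2]
def cloud(depth,c):
    f,cx,cy,R,t=c; v,u=np.mgrid[:480,:640]; P=np.stack([(u-cx)/f*depth,(v-cy)/f*depth,depth],-1)
    return (P-t)@R
def proj(P,c):
    f,cx,cy,R,t=c; q=R@np.array(P,float)+t; return f*q[0]/q[2]+cx,f*q[1]/q[2]+cy
E
python3 - <<'E'
from h import *
for n in ['scene','side','wrist']:
    c=cam(n); im,d=bot.capture(n); cv2.imwrite(f'pics/{n}0.png',im[...,::-1]); np.savez(f'pics/{n}0.npz',d=d,im=im)
    print(n,bot.camera_params(n))
print(bot.get_obs())
E
```

```text
scene {'fov_y': 50.908037131878615, 'cx': 327.31298350234925, 'cy': 245.05794023297935, 'rvec': array([ 1.86631887, -0.91022223,  0.59546306]), 'tvec': array([-326.45176389,  277.15247315,  804.86011527])}
side {'fov_y': 46.14786397654425, 'cx': 319.4964280931574, 'cy': 238.9176410716057, 'rvec': array([ 0.66524759, -2.59154046,  1.15510895]), 'tvec': array([ 477.31381029,  232.63483964, 1087.91763025])}
wrist {'fov_y': 62.17272332616323, 'cx': 317.3080149447132, 'cy': 232.9793584697892, 'rvec': array([-2.84742989e+00, -5.69903895e-04,  2.06184497e-03]), 'tvec': array([-523.6476515 ,  -34.77484721,  391.58190961])}
{'time': 0.15, 'joint_positions': array([-1.46017814e-01,  3.42577885e-01,  1.52474295e+00, -2.10959197e-06,
        1.27540814e+00, -1.46029049e-01]), 'dq': array([ 0.00019406, -0.0022943 , -0.00239062, -0.00078168, -0.00071586,
        0.00092295]), 'tau': array([ 7.52666965e-04, -4.31470585e+01, -2.44352603e+01,  7.18239485e-02,
        5.38185902e-02, -1.32920518e-04]), 'tool_pos': array([5.24729662e+02, 5.20371473e-02, 2.37215788e+02]), 'tcp_rot': array([-3.14046813e+00, -1.63350981e-04,  1.57080809e+00]), 'contact_force': array([-0.66107405,  0.6651402 , -0.87682511]), 'moment': array([ 0.00433982, -0.04498996, -0.00376633]), 'finger_force': 0.0, 'grip_width': 91.76415217121098}
```

View pics/scene0.png

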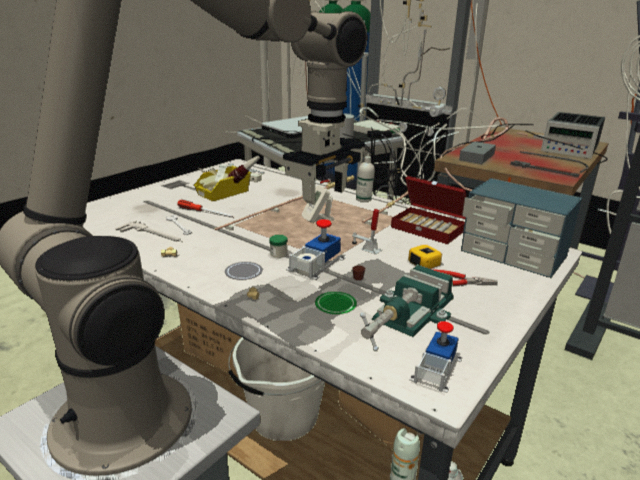

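View pics/wrist0.png

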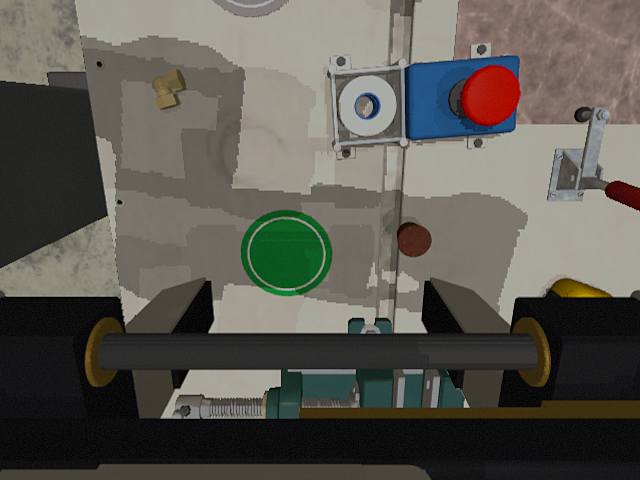

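The wrist view shows the dispenser at about (365,105), plunger cap (490,95), green pad (287,253), elbow (168,88) and bung (414,240). Candidate dispensers in the scene view are A at (315,255), beside both pads, and B at (437,360), at the bench's right corner. I'll measure the cap and housing of each.

```bash
cat > m.py <<'E'
from h import *
def masks(im):
    h=cv2.cvtColor(im,cv2.COLOR_RGB2HSV); H,S,V=cv2.split(h)
    return dict(red=((H<6)|(H>174))&(S>190)&(V>120), green=(H>50)&(H<75)&(S>150)&(V>60), blue=(H>100)&(H<118)&(S>150)&(V>60), bung=((H<8)|(H>172))&(S>90)&(V<130)&(V>40), brass=(H>12)&(H<26)&(S>110)&(V>50)&(V<220))
def blobs(m,amin=60):
    n,l,s,c=cv2.connectedComponentsWithStats(m.astype(np.uint8)); return [(s[i],c[i],l==i) for i in range(1,n) if s[i][4]>amin]
E
python3 - <<'E'
from m import *
for n in ['scene','wrist','side']:
    z=np.load(f'pics/{n}0.npz'); c=cam(n); P=cloud(z['d'],c)
    for k,m in masks(z['im']).items():
        for s,ce,b in blobs(m):
            q=P[b&(z['d']>0)]
            if len(q)<30: continue
            lo,me,hi=np.percentile(q,[2,50,98],axis=0)
            if me[2]>130 or me[2]<-20: continue
            print(n,k,s[4],ce.round(0),'lo',lo.round(0),'med',me.round(0),'hi',hi.round(0))
    for k,(a) in {}.items(): pass
z=np.load('pics/scene0.npz')['im'][...,::-1]
a=cv2.resize(z[210:285,270:370],(400,300),interpolation=2);b=cv2.resize(z[315:390,390:490],(400,300),interpolation=2)
cv2.imwrite('pics/AB.png',np.hstack([a,b]))
E
```

```text
scene red 85 [189. 204.] lo [625. 589.  11.] med [636. 624.  18.] hi [650. 663.  25.]
scene red 86 [323. 223.] lo [620.  72.  99.] med [635.  89. 105.] hi [654. 106. 107.]
scene red 122 [445. 327.] lo [ 436. -347.   77.] med [ 447. -335.   81.] hi [ 460. -322.   83.]
scene green 427 [335. 302.] lo [462. -90.  -2.] med [492. -58.   0.] hi [525. -26.   2.]
scene blue 265 [322. 243.] lo [594.  60.  50.] med [619.  79.  54.] hi [674. 112.  57.]
scene blue 422 [442. 346.] lo [ 416. -358.   38.] med [ 437. -339.   42.] hi [ 479. -313.   44.]
scene bung 85 [238. 171.] lo [810. 574.  71.] med [824. 592.  90.] hi [839. 618. 106.]
scene bung 1619 [436. 196.] lo [ 990. -117. -242.] med [1024.  -29.   92.] hi [2074.  532.  142.]
scene bung 1041 [427. 226.] lo [ 923. -126.    4.] med [931. -44.  22.] hi [1044.   57.   34.]
scene bung 106 [374. 220.] lo [755.   9.  15.] med [760.  15.  91.] hi [907. 115. 118.]
scene bung 102 [358. 272.] lo [597. -51.   3.] med [606. -41.  24.] hi [626. -26.  28.]
scene brass 460 [228. 188.] lo [725. 591.   5.] med [792. 610.  32.] hi [877. 654.  70.]
scene brass 2
[... 1974 characters left out ...]
side bung 63 [234. 217.] lo [757.  15.  63.] med [761.  23.  80.] hi [769.  29. 102.]
side bung 147 [302. 242.] lo [601. -46.   2.] med [611. -30.  26.] hi [626. -20.  30.]
side bung 180 [  5. 384.] lo [819. 577.  81.] med [830. 588.  98.] hi [840. 599. 108.]
side bung 104 [  4. 403.] lo [811. 599.  67.] med [817. 609.  77.] hi [822. 618.  88.]
side brass 212 [258. 206.] lo [ 753. -140.    2.] med [777. -93.  18.] hi [822. -83.  33.]
side brass 72 [361. 317.] lo [380.  88.   6.] med [392. 105.  14.] hi [402. 115.  20.]
side brass 356 [ 26. 430.] lo [727. 608.   5.] med [770. 617.  41.] hi [815. 625.  70.]
side brass 262 [ 31. 462.] lo [724. 620.   3.] med [732. 644.  22.] hi [737. 683.  32.]
```

View pics/AB.png

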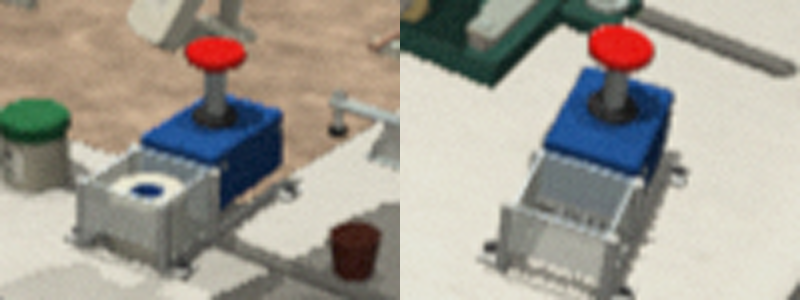

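View pics/side0.png

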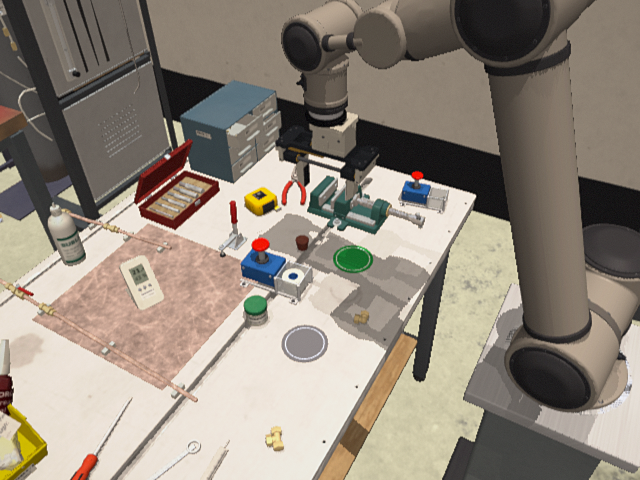

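A, with its cap top at z≈107 and holding rolls, is the larger. B's cap is at z≈82 and it is empty, so I'm using A. Next I need the axis and the pot position.

```bash
python3 - <<'E'
from m import *
z=np.load('pics/wrist0.npz'); im=z['im']; c=cam('wrist'); P=cloud(z['d'],c)
M=masks(im)
s,ce,b=max(blobs(M['red']),key=lambda t:t[0][4]); q=P[b&(P[...,2]>100)]
print('cap',cv2.minEnclosingCircle(q[:,:2].astype(np.float32)), (lambda e:ray('wrist',*e,107,c))(cv2.minEnclosingCircle(np.argwhere(b)[:,::-1].astype(np.float32))[0]))
x=P[...,0];y=P[...,1];zz=P[...,2]
b=(M['blue']|M['red'])&(x>590)&(x<690)&(zz>50)&(zz<60)&(y>40); print('housing',cv2.minAreaRect(P[b][:,:2].astype(np.float32)))
H=cv2.cvtColor(im,cv2.COLOR_RGB2HSV)
b=(zz>26)&(zz<44)&(x>540)&(x<600)&(y>50)&(y<120)&(H[...,1]<25)&(H[...,2]>190); print('rolltop',np.median(P[b],0),cv2.minEnclosingCircle(P[b][:,:2].astype(np.float32)))
g=[(s,b) for s,_,b in blobs(M['green'],1000)]; a=np.any([b for _,b in g],0)
pts=np.array([ray('wrist',u,v,1,c)[:2] for v,u in np.argwhere(a)],np.float32); print('pad',cv2.minEnclosingCircle(pts))
for n in ['scene','side']:
    z=np.load(f'pics/{n}0.npz'); P=cloud(z['d'],cam(n)); H=cv2.cvtColor(z['im'],cv2.COLOR_RGB2HSV)
    b=(P[...,2]>43)&(P[...,2]<54)&(abs(P[...,0]-560)<120)&(abs(P[...,1]-170)<80)&(H[...,0]>45)&(H[...,0]<85)&(H[...,1]>80)
    print(n,'pot',b.sum(),cv2.minEnclosingCircle(P[b][:,:2].astype(np.float32)))
print(bot.get_obs()['tool_pos'])
E
```

```text
cap ((591.0530395507812, 86.49858093261719), 67.13522338867188) [638.48413993  91.16996505 107.        ]
housing ((637.5520629882812, 90.86685180664062), (84.4061279296875, 57.100440979003906), 4.620342254638672)
rolltop [nan nan nan] ((0.0, 0.0), 0.0)
pad ((491.656494140625, -58.30118942260742), 46.425594329833984)
scene pot 132 ((583.3888549804688, 194.4327392578125), 25.640172958374023)
side pot 310 ((586.2075805664062, 199.51402282714844), 23.66395378112793)
[5.24729662e+02 5.20371473e-02 2.37215788e+02]
  return _methods._mean(a, axis=axis, dtype=dtype,
  ret = um.true_divide(
```

step_arm:
  deltas:
    - [0, 0.0455, 0.0565, 0, 0]
    - [0, 0.0455, 0.0565, 0, 0]
    - [0, 0.0455, 0.0565, 0, 0]
    - [0, 0.0455, 0.0565, 0, 0]
    - [0, 0, 0, 0.07, 0]
    - [0, 0, 0, 0.07, 0]
    - [0, 0, 0, 0.06, 0]
    - [0, 0, 0, 0, 0]

```text
time: 0.95
tool_pos: [635.1, 91.0, 132.6]
tcp_rot: [-3.132, 0.0, 1.571]
contact_force: [0.4, 0.3, -0.8]
grip_width: 32.5
finger_force: 0.0
```

step_arm:
  deltas:
    - [0, 0, 0, 0, 0]
    - [0, 0, 0, 0, 0]
    - [0, 0, 0, 0, 0]
    - [0, 0, 0, 0, 0]
    - [0, 0, 0, 0, 0]

```text
time: 1.45
tool_pos: [638.3, 91.0, 138.7]
tcp_rot: [3.14, -0.0, 1.571]
contact_force: [-0.7, -0.1, -0.8]
grip_width: 0.6
finger_force: 0.0
```

step_arm:
  deltas:
    - [0, 0, 0, 0.03, 0]
    - [0, 0, 0, 0.014, 0]
    - [0, 0, 0, 0.012, 0]
    - [0, 0, 0, 0.012, 0]
    - [0, 0, 0, 0.012, 0]
    - [0, 0, 0, 0.012, 0]
    - [0, 0, 0, 0.006, 0]
    - [0, 0, 0, 0, 0]

```text
time: 2.25
tool_pos: [638.1, 91.0, 89.8]
tcp_rot: [3.141, 0.0, 1.571]
contact_force: [-2.3, 0.3, 8.8]
grip_width: 0.3
finger_force: 4.0
```

step_arm:
  deltas:
    - [0, 0, 0, 0.004, 0]
    - [0, 0, 0, 0, 0]
    - [0, 0, 0, 0, 0]

```text
time: 2.55
tool_pos: [638.1, 91.0, 88.2]
tcp_rot: [3.141, 0.0, 1.571]
contact_force: [-3.2, 0.3, 8.3]
grip_width: 0.4
finger_force: 4.1
```

step_arm:
  deltas:
    - [0, 0, 0, 0.004, 0]
    - [0, 0, 0, 0.002, 0]
    - [0, 0, 0, 0, 0]

```text
time: 2.85
tool_pos: [638.2, 91.0, 87.6]
tcp_rot: [3.14, 0.0, 1.571]
contact_force: [-9.1, -0.4, 22.2]
grip_width: 0.1
finger_force: 11.3
```

Hard stop reached: 22 N at z 87.6. Now I'll rise straight up slowly, then look.

step_arm:
  deltas:
    - [0, 0, 0, -0.012, 0]
    - [0, 0, 0, -0.012, 0]
    - [0, 0, 0, -0.014, 0]
    - [0, 0, 0, -0.016, 0]
    - [0, 0, 0, -0.02, 0]
    - [0, 0, 0, -0.05, 0]
    - [0, 0, 0, -0.06, 0]
    - [0, 0, 0, -0.06, 0]

```text
time: 3.65
tool_pos: [637.7, 91.0, 206.6]
tcp_rot: [-3.141, -0.0, 1.571]
contact_force: [-0.1, 0.2, -1.0]
grip_width: 0.6
finger_force: 0.0
```

step_arm:
  deltas:
    - [0.2, 0.03, -0.06, 0, 0]
    - [0.2, 0.03, -0.06, 0, 0]
    - [0.2, 0.02, -0.06, 0, 0]
    - [0.2, 0, -0.06, 0, 0]
    - [0.2, 0, -0.03, 0, 0]
    - [0.2, 0, 0, 0, 0]
    - [0.2, 0, 0, 0, 0]
    - [0.2, 0, 0, 0, 0]

```text
time: 4.45
tool_pos: [504.0, 130.9, 205.8]
tcp_rot: [3.141, -0.0, 1.57]
contact_force: [0.1, 0.5, 0.4]
grip_width: 18.4
finger_force: 0.0
```

```bash
python3 - <<'E'
from m import *
print(bot.get_obs())
for n in ['scene','side','wrist']:
    c=cam(n); im,d=bot.capture(n); cv2.imwrite(f'pics/{n}1.png',im[...,::-1]); np.savez(f'pics/{n}1.npz',d=d,im=im)
a=cv2.imread('pics/scene1.png')[200:330,200:380]; b=cv2.imread('pics/side1.png')[200:330,220:400]; w=cv2.imread('pics/wrist1.png')
cv2.imwrite('pics/c1.png',np.vstack([np.hstack([cv2.resize(i,(400,289)) for i in (a,b)]),np.hstack([cv2.resize(w,(400,300)),np.zeros((300,400,3),np.uint8)])]))
for n in ['scene','side']:
    z=np.load(f'pics/{n}1.npz'); P=cloud(z['d'],cam(n)); H=cv2.cvtColor(z['im'],cv2.COLOR_RGB2HSV)
    b=(P[...,2]>9)&(P[...,2]<15)&(abs(P[...,0]-497)<45)&(abs(P[...,1]-80)<45)
    print(n,b.sum(),np.median(P[b],0),cv2.minEnclosingCircle(P[b][:,:2].astype(np.float32)))
    r=masks(z['im'])['red']&(abs(P[...,0]-638)<30)&(abs(P[...,1]-91)<30); print('cap z',np.percentile(P[r][:,2],95))
E
```

```text
{'time': 4.45, 'joint_positions': array([ 1.06882037e-01,  3.62018348e-01,  1.58706113e+00, -6.65472237e-05,
        1.19170677e+00,  1.07275421e-01]), 'dq': array([-1.78572538e-03,  7.66400723e-03,  1.52640531e-03,  8.69540534e-05,
        8.83051035e-04,  1.36318323e-03]), 'tau': array([ 1.74611262e-01, -4.36447084e+01, -2.33396620e+01,  8.58696015e-02,
        5.09498629e-02, -8.11690570e-04]), 'tool_pos': array([504.02566042, 130.8967501 , 205.80076193]), 'tcp_rot': array([ 3.14078426e+00, -2.48550127e-05,  1.57042756e+00]), 'contact_force': array([0.11838492, 0.47916363, 0.35546149]), 'moment': array([ 0.00760228,  0.05275504, -0.01549429]), 'finger_force': 0.0, 'grip_width': 18.431000628832138}
scene 175 [502.7026094   76.52348986  11.14924954] ((512.9803466796875, 80.9935531616211), 40.81071472167969)
cap z 106.75525395159536
side 260 [502.48932431  81.37718414  11.38697894] ((516.721435546875, 84.77399444580078), 39.9932861328125)
cap z 108.01034290475508
```

View pics/c1.png

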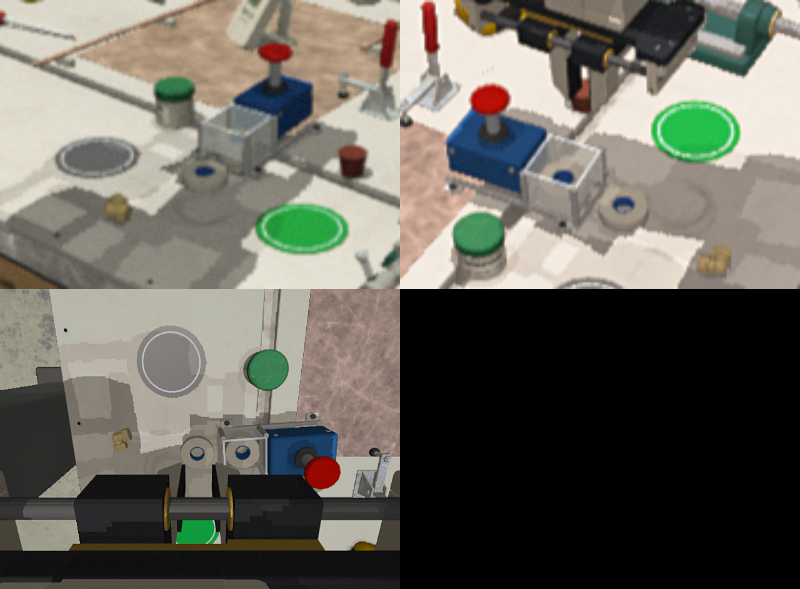

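One roll lies just outside the exit (wrist ≈(315,263)), and the plunger is back up. Two rolls should remain. Next I'll pin down the roll centre.

```bash
python3 - <<'E'
from m import *
for n in ['scene','side','wrist']:
    z=np.load(f'pics/{n}1.npz'); c=cam(n); P=cloud(z['d'],c); H=cv2.cvtColor(z['im'],cv2.COLOR_RGB2HSV)
    b=(abs(P[...,2]-12)<2.5)&(abs(P[...,0]-495)<36)&(abs(P[...,1]-80)<36)
    q=P[b][:,:2]; cc=max(((((q-[x,y])**2).sum(1)<25**2).sum(),x,y) for x in range(480,515) for y in range(65,95))
    m=((q-cc[1:])**2).sum(1)<30**2; lo,hi=np.percentile(q[m],[1,99],axis=0)
    bl=masks(z['im'])['blue']&(abs(P[...,0]-497)<20)&(abs(P[...,1]-80)<20)&(P[...,2]<16)
    v,u=np.argwhere(bl).mean(0); print(n,cc,lo,hi,(lo+hi)/2,'core ray z8',ray(n,u,v,8,c),bl.sum())
E
```

```text
scene (np.int64(138), 500, 77) [476.82542422  53.54949338] [523.71990311 100.72661321] [500.27266366  77.1380533 ] core ray z8 [505.63221039  83.0954535    8.        ] 15
side (np.int64(214), 502, 79) [478.81925216  55.18127699] [524.48914072 104.07579852] [501.65419644  79.62853775] core ray z8 [505.30438479  73.33456067   8.        ] 20
wrist (np.int64(1795), 501, 80) [477.93495102  56.93167984] [523.66664415 102.92227211] [500.80079759  79.92697597] core ray z8 [500.83109683  73.86175336   8.        ] 110
```

step_arm:
  deltas:
    - [0.2, 0, -0.02, 0.06, 0]
    - [0.2, 0, 0, 0.07, 0]
    - [0.2, 0, 0, 0.07, 0]
    - [0.2, 0, 0, 0.07, 0]
    - [0.2, 0, 0, 0.06, 0]
    - [0.2, 0, 0, 0.03, 0]
    - [0.2, 0, 0, 0.01, 0]
    - [0.2, 0, 0, 0, 0]

```text
time: 5.4
tool_pos: [493.1, 130.9, 20.2]
tcp_rot: [-3.141, 0.0, 1.571]
contact_force: [0.3, -1.5, 0.8]
grip_width: 18.4
finger_force: 0.0
```

step_arm:
  deltas:
    - [0.2, 0, 0, 0, 0]
    - [0.2, 0, 0, 0, 0]
    - [0.2, 0, 0, 0, 0]

```text
time: 5.7
tool_pos: [493.6, 131.1, 21.6]
tcp_rot: [3.14, -0.0, 1.571]
contact_force: [0.5, 0.5, 1.1]
grip_width: 18.6
finger_force: 0.0
```

step_arm:
  deltas:
    - [0.2, 0, 0, 0.01, 0]
    - [0.2, -0.016, 0, 0, 0]
    - [0.2, -0.016, 0, 0, 0]
    - [0.2, -0.016, 0, 0, 0]
    - [0.2, -0.016, 0, 0, 0]
    - [0.2, -0.016, 0, 0, 0]
    - [0.2, -0.016, 0, 0, 0]
    - [0.2, -0.016, 0, 0, 0]

```text
time: 6.5
tool_pos: [493.0, 74.2, 15.8]
tcp_rot: [3.141, 0.0, 1.571]
contact_force: [-1.1, 0.7, -0.5]
grip_width: 18.4
finger_force: 0.1
```

step_arm:
  deltas:
    - [0.2, -0.016, 0, 0, 0]
    - [0.2, -0.016, 0, 0, 0]
    - [0.2, -0.016, -0.001, 0, 0]
    - [0.2, -0.016, 0, 0, 0]
    - [0.2, -0.016, 0, 0, 0]
    - [0.2, -0.016, 0, 0, 0]
    - [0.2, 0, 0, 0, 0]
    - [0.2, 0, 0, 0, 0]

```text
time: 7.3
tool_pos: [492.6, 26.8, 15.7]
tcp_rot: [3.141, -0.0, 1.57]
contact_force: [-0.6, -0.3, 0.4]
grip_width: 18.0
finger_force: 0.0
```

```bash
cat > r.py <<'E'
from m import *
import sys
k=sys.argv[1]; o=bot.get_obs(); tx,ty=o['tool_pos'][:2]; print(o['tool_pos'])
for n in ['scene','side','wrist']:
    c=cam(n); im,d=bot.capture(n); cv2.imwrite(f'pics/{n}{k}.png',im[...,::-1]); P=cloud(d,c); H=cv2.cvtColor(im,cv2.COLOR_RGB2HSV)
    b=(abs(P[...,2]-12.5)<3)&(abs(P[...,0]-495)<60)&(P[...,1]<90)&(P[...,1]>-110)&(H[...,1]<70)&(H[...,2]>70)
    q=P[b][:,:2]
    if len(q)<40: print(n,len(q)); continue
    cc=max(((((q-[x,y])**2).sum(1)<25**2).sum(),x,y) for x in range(470,520) for y in range(-90,70,2))
    m=((q-cc[1:])**2).sum(1)<30**2; lo,hi=np.percentile(q[m],[1,99],axis=0); print(n,cc,lo.round(1),hi.round(1),((lo+hi)/2).round(1))
a=cv2.imread(f'pics/scene{k}.png')[200:330,220:400]; b=cv2.imread(f'pics/side{k}.png')[190:320,240:420]
cv2.imwrite(f'pics/c{k}.png',np.hstack([cv2.resize(i,(400,289)) for i in (a,b)]))
E
python3 r.py 2
```

```text
[492.5739122   26.82329831  15.73748623]
scene (np.int64(143), 490, -8) [467.7 -30.7] [513.6  16.9] [490.6  -6.9]
side (np.int64(28), 483, 16) [469.1  -4.8] [504.3  41.4] [486.7  18.3]
wrist (np.int64(1367), 494, -4) [476.3 -21. ] [507.5  19.5] [491.9  -0.8]
```

View pics/c2.png

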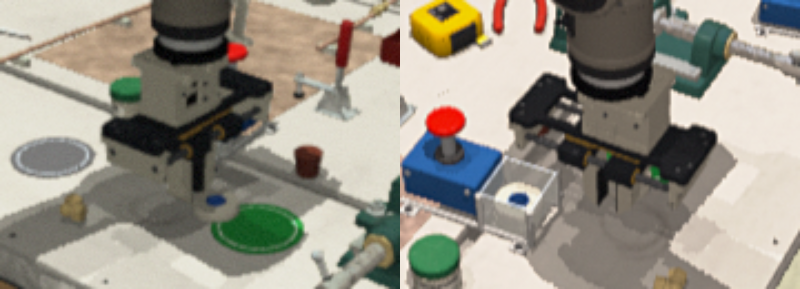

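The roll rides in the fingers at about (491,-6), 52 mm short of the pad centre. Before going on I'll check the vise's clearance.

```bash
python3 - <<'E'
from m import *
for n in ['scene','side']:
    P=cloud(np.load(f'pics/{n}0.npz')['d'],cam(n)); 
    for zl in (20,45,60):
        b=(P[...,2]>zl)&(P[...,2]<130)&(P[...,0]>380)&(P[...,0]<610)&(P[...,1]<-20)&(P[...,1]>-250)
        print(n,zl,b.sum(),np.percentile(P[b],[1,99],axis=0).round() if b.any() else '')
f,cx,cy,R,t=cam('wrist'); print(-R.T@t)
E
```

```text
scene 20 2103 [[ 381. -249.   21.]
 [ 607.  -40.   74.]]
scene 45 1372 [[ 381. -248.   45.]
 [ 607. -168.   76.]]
scene 60 369 [[ 387. -248.   60.]
 [ 595. -169.   78.]]
side 20 1536 [[ 383. -247.   21.]
 [ 608.  -31.   73.]]
side 45 899 [[ 383. -245.   45.]
 [ 607. -163.   77.]]
side 60 193 [[ 389. -237.   60.]
 [ 605. -163.   78.]]
[491.78921047 107.5800047  162.57717699]
```

Clear: nothing tall lies beyond y > -160.

step_arm:
  deltas:
    - [0.2, -0.016, 0, 0, 0]
    - [0.2, -0.016, 0, 0, 0]
    - [0.2, -0.016, 0, 0, 0]
    - [0.2, -0.016, 0, 0, 0]
    - [0.2, -0.016, 0, 0, 0]
    - [0.2, -0.016, 0, 0, 0]
    - [0.2, -0.008, 0, 0, 0]
    - [0.2, 0, 0, 0, 0]

```text
time: 8.25
tool_pos: [492.6, -25.7, 15.7]
tcp_rot: [3.141, 0.0, 1.57]
contact_force: [-1.0, 0.5, 0.3]
grip_width: 18.4
finger_force: 0.0
```

step_arm:
  deltas:
    - [0.2, 0, 0, 0, 0]
    - [0.2, 0.02, 0, 0, 0]
    - [0.2, 0.04, 0, 0, 0]
    - [0.2, 0.02, 0, -0.06, 0]
    - [0.2, 0, 0, -0.08, 0]
    - [0.2, 0, 0, -0.08, 0]
    - [0.2, 0, 0, -0.08, 0]
    - [0.2, 0, 0, 0, 0]

```text
time: 9.05
tool_pos: [495.3, 15.9, 170.9]
tcp_rot: [3.131, 0.001, 1.572]
contact_force: [0.2, -0.0, 0.0]
grip_width: 18.8
finger_force: 0.0
```

```bash
python3 r.py 3
```

```text
[495.28243213  15.85211884 170.90145112]
scene (np.int64(145), 491, -58) [466.7 -80.2] [514. -35.] [490.3 -57.6]
side (np.int64(167), 492, -56) [468.7 -79.5] [514.  -32.3] [491.4 -55.9]
wrist (np.int64(1566), 492, -56) [475.2 -78.9] [509.5 -32.6] [492.4 -55.8]
```

View pics/c3.png

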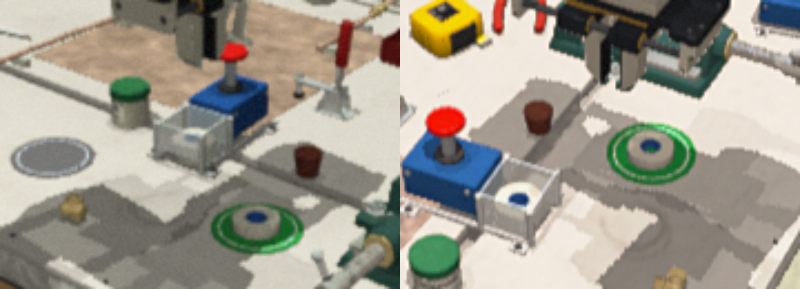

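The roll lies within 3 mm of the pad's centre, the plunger is up and the other things are in place, so I'm handing in.

```bash
python3 -c "
from plant import bot
print(bot.close_job())"
```

```text
the job is handed in; nothing more can be done
None
```

I pressed the plunger once; one roll came out and I pushed it onto the green pad, within about 3 mm of its centre. The plunger sprang back up, nothing else appeared moved in the last pictures, and the job was handed in at about 9 s.

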